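Load the analyser's cuvette feeder and reagent trays

TASK

Get the analyser's supplies ready: first put the cuvette pack into the feeder, between its two end walls, and push it down against the spring until the platform is fully home and stays down. Only then stand the three flat-sided reagent bottles each in the tray made for it (large square, small square, slim oblong), flat on the tray floor and always kept upright. Leave the round bottle standing where it is.

Things in the scene. Friction and masses are not known exactly. Their poses are not given: they have to be found in the camera images.
- cuvette_pack: Grey box-shaped pack of cuvettes, 80 (its x) x 36 (its y) x 40 mm high, two rows of six small openings on its flat top; about 90 g. Loose. Origin at the centre of its underside, z up. Grip it across the 36 mm.
- feeder: Cuvette feeder, fixed: grey base plate 124 (x) x 60 (y) x 10 mm high, two aluminium end walls at its +x and -x ends, 92 mm apart inside, 72 mm high, with lips flaring outwards up to 83 mm; y sides open for the fingers. Between the walls a black sprung platform 84 (x) x 28 (y) mm. The pack's long side goes along the feeder's x, either way round. Origin at the centre of the base's underside, z up.
- feeder_platform (a joint): How far the platform is pushed down, m: 0 = up (its top 45 mm above the feeder's origin), 0.020 = fully home (25 mm, so the pack's top is at 65 mm). Starts 0 to 4 mm down. Pushing takes about 6 N at first, rising to about 9 N; a friction ratchet holds it at whatever depth it is left, so push until it stops.
- large_bottle: Large square white bottle: body 56 x 56 mm, 62 mm high, with a black cap 34 mm across on top reaching 84 mm; about 190 g. Loose. Origin at the centre of its underside, z up, x and y along its sides.
- small_bottle: Small square white bottle: body 38 x 38 mm, 56 mm high, with a black cap 24 mm across reaching 74 mm; about 90 g. Loose. Origin at the centre of its underside, z up, x and y along its sides.
- slim_bottle: Slim oblong white bottle: body 66 (its x) x 32 (its y) mm, 58 mm high, with a black cap 22 mm across reaching 76 mm; about 120 g. Loose. Origin at the centre of its underside, z up. Grip it across the 32 mm.
- round_bottle: Round white bottle, not for the analyser: 50 mm across, 60 mm high, with a black cap reaching 80 mm. Loose; stays where it is. Origin at the centre of its underside.
- large_tray: Large square open tray for the large bottle, fixed to the bench: inside 74 x 74 mm, walls 4 mm thick and 14 mm high, aluminium, with a dark mat; its floor is 4 mm above its origin, the centre of its underside. x and y along its sides.
- small_tray: Small square open tray for the small bottle, fixed: inside 54 x 54 mm, walls 4 mm thick and 14 mm high, floor 4 mm above its origin, the centre of its underside. x and y along its sides.
- slim_tray: Oblong open tray for the slim bottle, fixed: inside 84 (its x) x 50 (its y) mm, walls 4 mm thick and 14 mm high, floor 4 mm above its origin, the centre of its underside. The bottle stands with its long side along the tray's x, either way round.
Not all that is in view belongs to the job. Leave any purple or yellow look-alike of the large_bottle alone. Leave any pink or white look-alike of the slim_tray alone.

How it is judged:
By the outcome, as a careful person would: the job done as asked, in the order asked, and still so for the second after the job is handed in, with the robot touching nothing.
It also fails if it takes over 128 s, if anything falls off the work surface, if the arm or the gripper's body presses on something with over 40 N, if the wrist force passes 120 N, or if a joint passes its speed limit or range.

ROBOT

A 6-joint arm with a two-finger parallel gripper is mounted at the origin on the work surface. World frame = base frame: x ahead of the robot, y to its left, z up, the work surface at z = 0. Lengths are in m, angles in rad, forces in N, time in s.
With the tool pointing down it reaches from about 0.3 to 0.85 m from the base axis. Payload 4.2 kg.
Tool frame: the origin (TCP) lies at the very end of the fingers, on their centre line; the grasp point (between the pads) lies 19 mm behind it; z points along the fingers, y is the line along which they close (so a half turn about z gives the same grasp; the last joint's range is limited). The gripper opens to 91 mm and grips with 3 to 60 N. Pads are 32 mm wide; open, the fingers measure 118 mm over their backs; the gripper's body (76 mm by 178 mm) begins 60 mm behind the grasp point.
Start: joints at [1.25, 0.32, 1.565, -0, 1.257, -0.02], TCP at [0.17, 0.549, 0.214] pointing down, gripper open.
Joint ranges: [-3.11, 3.11], [-0.84, 2.01], [0.21, 2.61], [-1.34, 4.49], [0.05, 2.63], [-2.56, 2.56]. Speed limits (rad/s): [2.57, 2.57, 3.14, 3.14, 3.14, 3.14].

INTERFACE

Orientations are given as a 3x3 rotation matrix whose columns are the frame's x, y, z axes.
In Python, from bench import arm, viewer gives the robot as it stands.
- The arm moves only by the tool servo_tool, never from a script. Its arguments are lists of equal length, an entry for each row: "jaw": the finger opening in mm, from 0 to 91.2; "dp": the shift along the tool's x, y, z in mm, a list of three; "roll": the turn about the tool's z in degrees. In form: {"jaw": [jaw, ...], "dp": [[x, y, z], ...], "roll": [roll, ...]}. A call has 1 to 10 rows; each row is the pose to reach, as a shift and turn from the pose commanded when the call began, along the tool's axes at that moment; what a row does not reach only later rows make up. A row lasts 1/12 s, in which the tool goes at most 41.7 mm and 7.16 degrees, less where a joint would pass 70% of its speed; a pose out of reach is approached as far as the arm can. A call with a gripper value outside its range is refused whole. The fingers move at their own pace and stop on an object; "force" is the grip in N (left out, the last holds). Time passes only in rows, so rows that repeat a pose let the fingers close. It gives the time, the measured TCP pose, the force, the opening and the grip force at its end, in the units of the state.
- arm.observe(): the state, without advancing time (a new reading comes with each control period).
- viewer.get_image(name): name is "side" or "top"; returns the picture (384x512x3 uint8, blue, green, red); there is no depth.
- viewer.camera_params(name): a dict with "fov_y" (degrees; the focal length in pixels is half the picture's height over the tangent of half this angle, whatever the lens; pixels are square), "cx", "cy" (the principal point, pixels), "k1" (the pictures are not rectified: a ray, as slopes to the right and down, at radius r is drawn at 1 + k1 r^2 times it, then the intrinsics apply), "rvec" (rotation vector, rad) and "tvec" (3), from world to camera coordinates, as OpenCV has them. Camera axes: x right, y down, z forward; pixel columns grow to the right and rows downward; lengths in m; the calibration is good to about 2 mm. A picture is of the moment at which its call begins. camera_params takes no time and is no camera call.
- arm.sign_off(): hands the job in; it is judged then, once.
The state is a dict: "time": time; "joints": joint angles; "joint_velocities": joint speeds; "joint_efforts": joint torques, N m; "ee_pos": TCP position; "ee_rot": TCP orientation; "contact_force": force on the tool from outside, world axes, zero at the start; "ft_torque": the same for the moment, N m; "gripper_width": opening from 0.0 (shut) to 1.0 (fully open); "gripper_force": force on a finger pad.
Only numpy, scipy, OpenCV 4.12 (cv2) and the standard library are available. Lean on these libraries where they do the work, as an engineer would, in place of code of your own. Each camera call takes 0.05 s, during which the arm holds its last target. There are 200 camera calls.

## Working session

There is one attempt and no reset: what is moved stays moved. The work goes in short steps, Python scripts to look and compute and a tool call to move; the robot and the scene stay as the last step left them, time stands still between calls to the robot, and variables do not carry over. Pictures are saved under pics/ and viewed, at most 14 in all, crops included, and the job is handed in when it is done.

Besides the shell and the picture viewer there is one more tool, called after "Request:" as name(argument=value, ...) on one line, values as JSON. servo_tool: Moves the arm, as the interface text tells. Its arguments: {"type":"object","properties":{"jaw":{"type":"array"},"dp":{"type":"array"},"roll":{"type":"array"},"force":{"type":"number"}},"required":["jaw","dp","roll"]}

```bash
mkdir -p pics; ls
python3 - <<'E'
from bench import arm, viewer
import cv2
for n in("top","side"):
    cv2.imwrite(f"pics/{n}0.png",cv2.resize(viewer.get_image(n),(800,600)));print(n,viewer.camera_params(n))
s=arm.observe();print({k:s[k] for k in("time","ee_pos","ee_rot","gripper_width","contact_force")})
E
```

```text
pics
top {'fov_y': 43.44391390181028, 'cx': 250.4771497851122, 'cy': 192.39243207039902, 'k1': 0.062079125721236354, 'rvec': array([ 2.13720114, -2.117888  ,  0.21078578]), 'tvec': array([0.00275645, 0.51226632, 1.24529595])}
side {'fov_y': 54.14059631424198, 'cx': 255.285205167819, 'cy': 198.6149995626489, 'k1': -0.017605225237729314, 'rvec': array([ 2.24862803, -0.46315339,  0.19011547]), 'tvec': array([-0.46881154,  0.17647055,  0.94325103])}
{'time': 0.1, 'ee_pos': array([0.17022513, 0.548755  , 0.21321818]), 'ee_rot': array([[-9.55096624e-01,  2.96294106e-01, -4.90862384e-04],
       [ 2.96294511e-01,  9.55095460e-01, -1.49162186e-03],
       [ 2.68616676e-05, -1.57008284e-03, -9.99998767e-01]]), 'gripper_width': 1.0009453993943545, 'contact_force': array([0.70294344, 0.01484791, 0.16275455])}
```

View pics/top0.png

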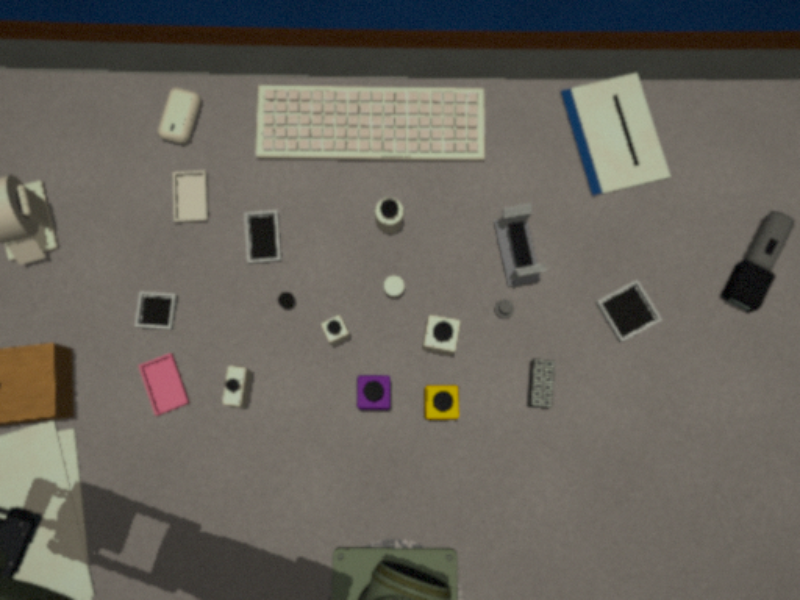

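View pics/side0.png

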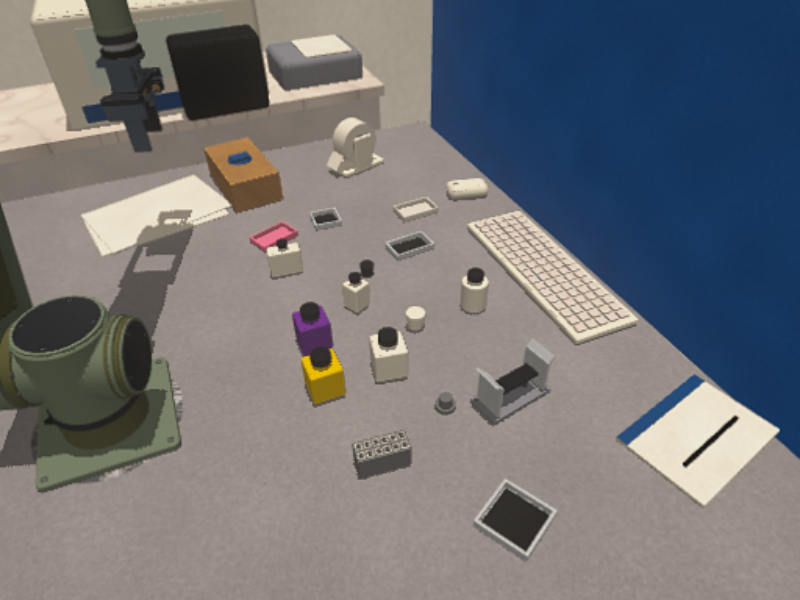

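```bash
cat > h.py <<'E'
import numpy as np, cv2
from bench import arm, viewer
def cam(n):
    p=viewer.camera_params(n); f=192/np.tan(np.radians(p["fov_y"]/2))
    K=np.array([[f,0,p["cx"]],[0,f,p["cy"]],[0,0,1]]); R=cv2.Rodrigues(np.array(p["rvec"]))[0]
    return K,np.array([p["k1"],0,0,0,0]),R,np.array(p["tvec"])
def rays(n,px):
    K,d,R,t=cam(n); u=cv2.undistortPoints(np.float64(px).reshape(-1,1,2),K,d).reshape(-1,2)
    return -R.T@t,np.c_[u,np.ones(len(u))]@R
def plane(n,px,z):
    c,d=rays(n,px); return (c+d*((z-c[2])/d[:,2])[:,None])[:,:2]
def tri(pt,ps):
    c1,d1=rays("top",pt);c2,d2=rays("side",ps);d1=d1[0]/np.linalg.norm(d1);d2=d2[0]/np.linalg.norm(d2)
    s=np.linalg.lstsq(np.c_[d1,-d2],c2-c1,rcond=None)[0];a=c1+d1*s[0];b=c2+d2*s[1]
    return (a+b)/2,np.linalg.norm(a-b)
def proj(n,X):
    K,d,R,t=cam(n); return cv2.projectPoints(np.float64(X).reshape(-1,1,3),cv2.Rodrigues(R)[0],t,K,d)[0].reshape(-1,2)
E
python3 - <<'E'
from h import *
t=viewer.get_image("top");s=viewer.get_image("side");cv2.imwrite("pics/t.png",t);cv2.imwrite("pics/s.png",s)
cr=[("pack",342,240),("large",283,213),("small",214,211),("slim",150,247),("feeder",332,158),("ltray",403,198),("strayS",100,198),("stray",168,151)]
row=[]
for n,x,y in cr: row.append(cv2.resize(t[y-28:y+28,x-28:x+28],(200,200),interpolation=cv2.INTER_CUBIC))
cv2.imwrite("pics/crops.png",np.vstack([np.hstack(row[:4]),np.hstack(row[4:])]))
print(-cam("top")[2].T@cam("top")[3],-cam("side")[2].T@cam("side")[3])
E
```

```text
[0.27104753 0.01923413 1.31884407] [ 0.21106642 -0.73433703  0.74622296]
```

View pics/crops.png

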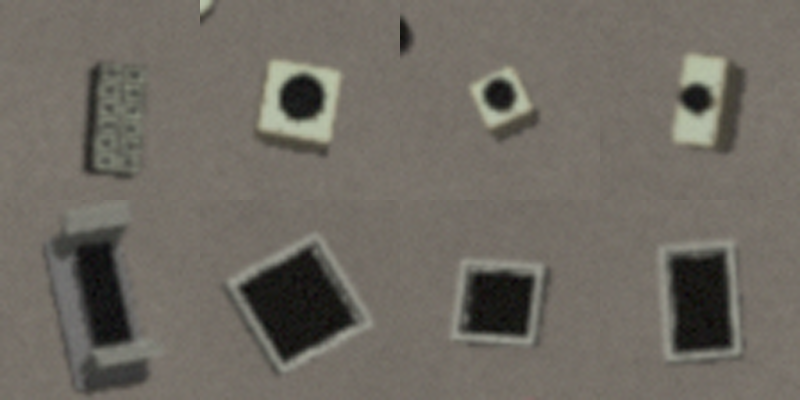

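The top view (800x600) shows these candidates:
- **Large bottle:** white square at (442,333). The purple one at (374,392), the yellow one at (442,402) and the round bottle at (389,212) could be mistaken for it.
- **Slim tray:** aluminium with a dark mat at (263,236). The look-alikes are pink at (164,384) and white at (190,196).
- **Pack:** (542,383), the only one with openings.
- **Small and slim bottles:** (335,329) and (235,386).

The close crop confirms these choices by colour and shape.

```bash
cat > seg.py <<'E'
from h import *
def comp(m,x,y,r=30,near=True):
    w=np.zeros_like(m); w[y-r:y+r,x-r:x+r]=m[y-r:y+r,x-r:x+r]
    cs=[c for c in cv2.findContours(w,cv2.RETR_EXTERNAL,cv2.CHAIN_APPROX_NONE)[0] if cv2.contourArea(c)>15]
    return max(cs,key=lambda c:cv2.contourArea(c)) if cs else None
def rect(n,c,z):
    P=plane(n,c.reshape(-1,2),z)*1000
    (cx,cy),(a,b),th=cv2.minAreaRect(np.float32(P))
    if a<b:a,b,th=b,a,th+90
    return np.round([cx,cy,a,b,(th+90)%180-90],1)
def cen(c):
    M=cv2.moments(c);return np.array([M["m10"],M["m01"]])/M["m00"]
E
python3 - <<'E'
from seg import *
t=cv2.imread("pics/t.png");s=cv2.imread("pics/s.png")
g=cv2.cvtColor(t,6);gs=cv2.cvtColor(s,6)
big=lambda f:cv2.resize(f,None,fx=1,fy=1)
print("bg",np.median(g),np.median(gs[200:300,150:300]))
dark=np.uint8(g<55)*255;dS=np.uint8(gs<60)*255
for n,x,y,z,r in[("ltray",403,198,.005,26),("smtray",100,198,.005,20),("sltray",168,151,.005,24),("platform",332,157,.043,20)]:
    print(n,rect("top",comp(dark,x,y,r),z))
for n,x,y,z,r,sx,sy,zc in[("large",283,213,.062,20,248,216,.084),("small",214,211,.056,14,227,178,.074),("slim",150,247,.058,18,180,156,.076)]:
    w=np.uint8(g>np.percentile(g[y-r:y+r,x-r:x+r],97)*.86)*255
    c=comp(w,x,y,r);k=comp(dark,x,y-2,r-6);ks=comp(dS,sx,sy,12)
    print(n,"top",rect("top",c,z),"cap",plane("top",[cen(k)],zc)*1000, [np.round(tri(cen(k),cen(ks))[0]*1000,1),tri(cen(k),cen(ks))[1]] if ks is not None else None)
d=np.uint8(np.linalg.norm(cv2.GaussianBlur(t,(0,0),.7).astype(float)-np.median(t[225:235,300:330],axis=(0,1)),axis=2)>30)*255
d=cv2.morphologyEx(d,cv2.MORPH_CLOSE,np.ones((5,5)))
print("pack",rect("top",comp(d,345,245,30),.04))
print("feeder z10",rect("top",comp(d,332,157,32),.01))
cv2.imwrite("pics/d.png",cv2.resize(np.hstack([d[120:280,300:380],g[120:280,300:380]]),None,fx=3.5,fy=3.5,interpolation=cv2.INTER_CUBIC))
E
```

```text
bg 109.0 145.0
ltray [ 507.  -411.1   65.    64.3   28.8]
smtray [500.  421.3  46.2  44.5  -3.7]
sltray [635.9 240.3  74.6  42.    6. ]
platform [ 618.8 -214.8   81.3   29.2    9.6]
large top [456.5 -77.5  52.   51.9  -9.8] cap [[454.88950027 -77.16773113]] [array([455.8, -77.7,  77.4]), np.float64(0.00011330698423271913)]
small top [463.2 104.7  34.2  33.6 -62.5] cap [[462.04655821 104.14897347]] [array([472.8, 100.6,  87.3]), np.float64(0.02591975050647623)]
slim top [345.6 271.   25.9  20.5 -89.7] cap [[364.60355485 267.331671  ]] [array([364.5, 268.1,  72.3]), np.float64(0.0007176842986219812)]
pack [ 373.9 -241.3   83.9   41.2   -9.3]
feeder z10 [ 613.9 -216.   133.9   65.3    8.7]
```

View pics/d.png

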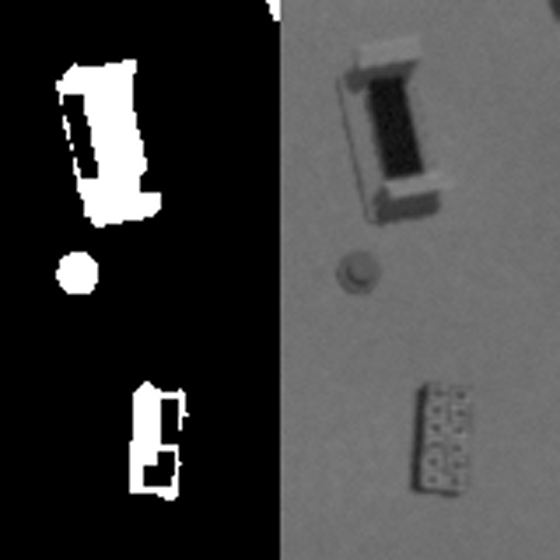

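The mask view shows the feeder's outline, the loose grey cap below it (a bystander) and the pack with its dark left side face. The pack and the slim bottle need sharper measurements, so I'll look at the side view.

Run:
```python
from h import *
s=cv2.imread("pics/s.png");t=cv2.imread("pics/t.png")
f=lambda im,x,y,w,h,k:cv2.resize(im[y:y+h,x:x+w],(w*k,h*k),interpolation=cv2.INTER_CUBIC)
a=f(s,220,270,50,40,8);b=f(t,322,222,50,40,8);c=f(s,295,212,66,60,5)[:,:330];d=f(t,130,225,40,40,7)
o=np.zeros((600,800,3),np.uint8);o[:320,:400]=a;o[:320,400:]=b;o[320:600,:330]=c[:280];o[320:600,400:680]=d
cv2.imwrite("pics/z1.png",o)
```

```text
(no output)
```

View pics/z1.png

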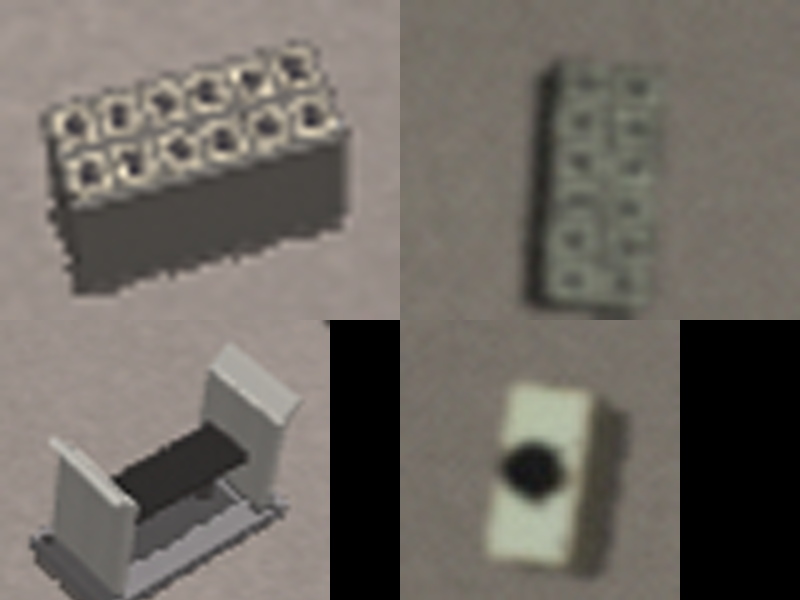

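Run:
```python
from h import *
def q(n,pts,x0,y0,k,ox,oy,z,order=True):
    P=np.array([[x0+(x-ox+.5)/k-.5,y0+(y-oy+.5)/k-.5] for x,y in pts])
    W=plane(n,P,z)*1000; e=np.diff(np.r_[W,W[:1]],axis=0)
    print(n,W.mean(0).round(1),np.linalg.norm(e,axis=1).round(1),np.degrees(np.arctan2(e[:,1],e[:,0])).round(1)%180)
print("pack");q("side",[(42,112),(298,45),(348,130),(75,205)],220,270,8,0,0,.04)
q("top",[(558,62),(664,68),(648,310),(545,303)],322,222,8,400,0,.04)
print("slim");q("top",[(512,383),(595,390),(572,565),(486,556)],130,225,7,400,320,.058)
print("feeder");q("side",[(52,438),(230,345),(300,402),(137,502)],295,212,5,0,320,.083)
k=3.5
q("top",[(360,50),(421,36),(450,185),(388,190)],300,120,3.5,280,0,.083)
```

```text
pack
side [ 376.  -247.9] [76.4 32.9 79.6 33.1] [174.4  92.3 174.8  86.6]
top [ 375.6 -249.1] [35.1 80.1 33.7 79.7] [ 87.4 174.2  86.8 175.2]
slim
top [365.1 267.5] [30.9 64.8 31.8 64.1] [ 85.6 175.2  84.4 174.4]
feeder
side [ 618.  -217.3] [115.3  49.1 108.9  54.4] [ 10.3 101.   12.8 107.8]
top [ 615.7 -216.1] [ 48.1 118.   46.8 110.9] [103.9   9.2  95.3   9.9]
```

```bash
cat > go.py <<'E'
import sys
from h import *
def go(x,y,z,yaw):
    s=arm.observe();R=np.array(s["ee_rot"]);p=np.array(s["ee_pos"])*1000
    d=R.T@(np.array([x,y,z])-p); y0=np.degrees(np.arctan2(R[1,0],R[0,0]))
    r=-((yaw-y0+180)%360-180)
    print("t",round(s["time"],2),"p",p.round(1),"yaw",round(y0,2),"tilt",R[:2,2].round(4),"w",round(s["gripper_width"]*91.2,1),"gf",s["gripper_force"],"F",np.round(s["contact_force"],1),"q",np.round(s["joints"],2))
    print("dp",d.round(1),"roll",round(r,1),"rows",np.linalg.norm(d)/41.7)
if __name__=="__main__": go(*map(float,sys.argv[1:]))
E
python3 go.py 470 100 200 174.7
```

```text
t 0.2 p [170.3 548.9 213.4] yaw 162.77 tilt [-0.0003 -0.001 ] w 91.1 gf 0.0 F [-0.8  0.2 -0.1] q [ 1.25  0.32  1.57  0.    1.26 -0.02]
dp [-419.3 -339.9   13.8] roll -11.9 rows 12.948293297604586
```

Request:
servo_tool(jaw=[91,91,91,91,91,91,91,91,91,91], dp=[[-30,-24,1],[-60,-49,2],[-90,-73,3],[-120,-97,4],[-150,-122,5],[-180,-146,6],[-210,-170,7],[-240,-194,8],[-270,-219,9],[-300,-243,10]], roll=[-2,-4,-6,-8,-10,-12,-12,-12,-12,-12], force=20)

```text
time: 1.03
ee_pos: [0.3854, 0.2264, 0.204]
ee_rot: [[-0.996, 0.091, 0.0], [0.091, 0.996, 0.0], [-0.0, 0.0, -1.0]]
contact_force: [0.2, -0.5, -0.1]
gripper_width: 0.996
gripper_force: 0.0
```

```bash
python3 go.py 480 0 180 174.7;  python3 go.py 376 -248.5 120 174.7
```

```text
t 1.03 p [385.4 226.4 204. ] yaw 174.78 tilt [0.0002 0.0002] w 90.8 gf 0.0 F [ 0.2 -0.5 -0.1] q [ 0.51  0.12  1.85  0.    1.16 -0.97]
dp [-114.8 -216.9   24. ] roll 0.1 rows 5.91253503885664
t 1.03 p [385.4 226.4 204. ] yaw 174.78 tilt [0.0002 0.0002] w 90.8 gf 0.0 F [ 0.2 -0.5 -0.1] q [ 0.51  0.12  1.85  0.    1.16 -0.97]
dp [ -33.9 -473.8   83.9] roll 0.1 rows 11.567606579035719
```

Request:
servo_tool(jaw=[91,91,91,91,91,91,91,91,91,91], dp=[[-3,-38,2],[-6,-76,4],[-9,-114,8],[-12,-152,12],[-15,-190,16],[-18,-228,20],[-21,-266,26],[-24,-304,32],[-27,-342,40],[-30,-380,50]], roll=[0,0,0,0,0,0,0,0,0,0])

```text
time: 1.87
ee_pos: [0.3799, -0.1549, 0.1541]
ee_rot: [[-0.996, 0.092, 0.002], [0.092, 0.996, -0.0], [-0.002, -0.0, -1.0]]
contact_force: [1.1, -0.2, 0.5]
gripper_width: 0.996
gripper_force: 0.0
```

```bash
python3 go.py 376 -248.5 70 174.7;python3 go.py 376 -248.5 7 174.7
```

```text
t 1.87 p [ 379.9 -154.9  154.1] yaw 174.75 tilt [ 0.0016 -0.0005] w 90.9 gf 0.0 F [ 1.1 -0.2  0.5] q [-0.42  0.11  2.01  0.    1.02 -1.89]
dp [ -4.5 -93.5  84.1] roll 0.0 rows 3.018228700016797
t 1.87 p [ 379.9 -154.9  154.1] yaw 174.75 tilt [ 0.0016 -0.0005] w 90.9 gf 0.0 F [ 1.1 -0.2  0.5] q [-0.42  0.11  2.01  0.    1.02 -1.89]
dp [ -4.4 -93.5 147.1] roll 0.0 rows 4.181616804064728
```

Request:
servo_tool(jaw=[91,91,80,72,70,70,70,70,40,30], dp=[[-1,-31,10],[-3,-62,30],[-4,-93,60],[-4,-93,80],[-4,-93,100],[-4,-93,120],[-4,-93,135],[-4,-93,147],[-4,-93,147],[-4,-93,147]], roll=[0,0,0,0,0,0,0,0,0,0], force=30)

```text
time: 2.7
ee_pos: [0.3753, -0.2457, 0.0066]
ee_rot: [[-0.996, 0.091, -0.001], [0.091, 0.996, 0.001], [0.001, 0.001, -1.0]]
contact_force: [-0.3, 0.5, 0.3]
gripper_width: 0.65
gripper_force: 0.0
```

Request:
servo_tool(jaw=[25,25,25,25,25,25,25,25,25,25], dp=[[0,0,0],[0,0,0],[0,0,0],[0,0,0],[0,0,-10],[0,0,-30],[0,0,-55],[0,0,-85],[0,0,-110],[0,0,-110]], roll=[0,0,0,0,0,0,0,0,0,0], force=30)

```text
time: 3.53
ee_pos: [0.3784, -0.2478, 0.1217]
ee_rot: [[-0.996, 0.091, 0.009], [0.091, 0.996, -0.006], [-0.009, -0.005, -1.0]]
contact_force: [0.5, -0.0, -1.6]
gripper_width: 0.392
gripper_force: 30.0
```

```bash
python3 go.py 618 -215.5 130 189.8
```

```text
t 3.53 p [ 378.4 -247.8  121.7] yaw 174.77 tilt [ 0.0086 -0.0059] w 35.7 gf 29.999631643295288 F [ 0.5 -0.  -1.6] q [-0.61  0.21  1.98  0.    0.94 -2.08]
dp [-235.8   53.9   -6.4] roll -15.0 rows 5.802236802449057
```

Request:
servo_tool(jaw=[25,25,25,25,25,25,25,25,25,25], dp=[[-15,3,-3],[-45,10,-8],[-75,17,-8],[-105,24,-8],[-135,31,-8],[-165,38,-8],[-195,45,-8],[-220,50,-8],[-235,54,-8],[-235,54,-8]], roll=[-1,-3,-5,-7,-9,-11,-13,-15,-15,-15])

```text
time: 4.37
ee_pos: [0.6172, -0.2126, 0.1233]
ee_rot: [[-0.985, -0.171, 0.001], [-0.171, 0.985, 0.001], [-0.001, 0.0, -1.0]]
contact_force: [-0.3, -0.4, -1.0]
gripper_width: 0.397
gripper_force: 30.0
```

Request:
servo_tool(jaw=[25,25,25], dp=[[0,0,0],[0,0,0],[0,0,0]], roll=[0,0,0])

```text
time: 4.62
ee_pos: [0.6131, -0.2137, 0.1246]
ee_rot: [[-0.986, -0.169, -0.001], [-0.169, 0.986, 0.0], [0.001, 0.001, -1.0]]
contact_force: [0.5, -0.5, 0.9]
gripper_width: 0.396
gripper_force: 30.0
```

```bash
python3 go.py 618 -215.5 100 189.8
python3 - <<'E'
from h import *
s=viewer.get_image("side");t=viewer.get_image("top")
f=lambda im,x,y,w,h,k:cv2.resize(im[y:y+h,x:x+w],(w*k,h*k),interpolation=cv2.INTER_CUBIC)
cv2.imwrite("pics/f1.png",np.hstack([f(s,285,180,90,100,5),f(t,302,110,70,100,5)]))
E
```

```text
t 4.62 p [ 613.1 -213.7  124.6] yaw -170.27 tilt [-0.0015  0.0005] w 36.1 gf 29.99961018562317 F [ 0.5 -0.5  0.9] q [-0.35  0.5   1.51 -0.    1.13 -2.09]
dp [-4.5 -2.6 24.6] roll -0.1 rows 0.6033424205301058
```

View pics/f1.png

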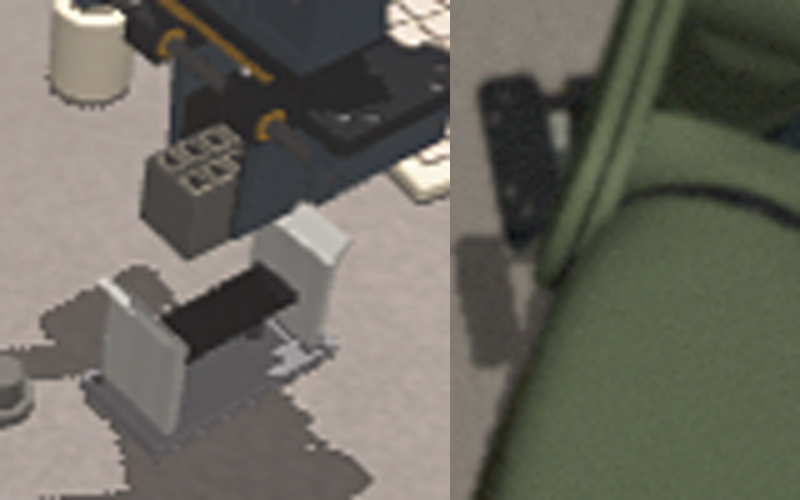

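The side view shows the pack held level above the feeder, with its near bottom corner at crop (190,258). The top view is blocked by the arm. I'll check where the pack sits in the hand by that corner.

Run:
```python
from h import *
a=np.radians(9.75);R=np.array([[np.cos(a),-np.sin(a)],[np.sin(a),np.cos(a)]])
p=lambda x,y:[285+(x+.5)/5-.5,180+(y+.5)/5-.5]
for px,l in[((190,258),(-40,-18)),((143,218),(-40,18))]:
  for z in(.1135,.1165,.1195):
    W=plane("side",[p(*px)],z)[0]*1000; print(l,z,"pack centre",(W-R@np.array(l)).round(1))
# feeder wall lip mid & base corners
for px,z in[((160,455),.010),((85,380),.010),((333,350),.010)]: print("base corner",px,((plane("side",[p(*px)],z)[0]*1000-[618.5,-215])@R).round(1))
for px in[(187,352),(100,280),(305,203),(350,240)]: print("lip",px,((plane("side",[p(*px)],.083)[0]*1000-[618.5,-215])@R).round(1))
```

```text
(-40, -18) 0.1135 pack centre [ 618.8 -207.8]
(-40, -18) 0.1165 pack centre [ 617.  -210.1]
(-40, -18) 0.1195 pack centre [ 615.3 -212.5]
(-40, 18) 0.1135 pack centre [ 618.  -211.5]
(-40, 18) 0.1165 pack centre [ 616.2 -214. ]
(-40, 18) 0.1195 pack centre [ 614.5 -216.5]
base corner (160, 455) [-63.4 -34.3]
base corner (85, 380) [-64.7  23.3]
base corner (333, 350) [ 53.8 -31. ]
lip (187, 352) [-57.1 -35.6]
lip (100, 280) [-62.3  22.5]
lip (305, 203) [56.1  7.4]
lip (350, 240) [ 56.6 -24. ]
```

Request:
servo_tool(jaw=[25,25,25,25,25,25,25,25,25,25], dp=[[-2,-2,0],[-2,-2,6],[-2,-2,14],[-2,-2,22],[-2,-2,30],[-2,-2,38],[-2,-2,46],[-2,-2,54],[-2,-2,62],[-2,-2,62]], roll=[0,0,0,0,0,0,0,0,0,0], force=50)

```text
time: 5.55
ee_pos: [0.6157, -0.2147, 0.0606]
ee_rot: [[-0.985, -0.17, -0.004], [-0.17, 0.986, 0.001], [0.003, 0.002, -1.0]]
contact_force: [-0.6, 0.6, -1.3]
gripper_width: 0.389
gripper_force: 50.0
```

```bash
python3 go.py 615.6 -215 32 189.8
python3 - <<'E'
from h import *
s=viewer.get_image("side")
cv2.imwrite("pics/f2.png",cv2.resize(s[200:280,285:385],None,fx=6,fy=6,interpolation=cv2.INTER_CUBIC))
E
```

```text
t 5.55 p [ 615.7 -214.7   60.6] yaw -170.23 tilt [-0.0035  0.0014] w 35.5 gf 49.999735951423645 F [-0.6  0.6 -1.3] q [-0.35  0.56  1.58  0.    1.01 -2.09]
dp [ 0.  -0.3 28.6] roll -0.0 rows 0.6868155779356304
```

View pics/f2.png

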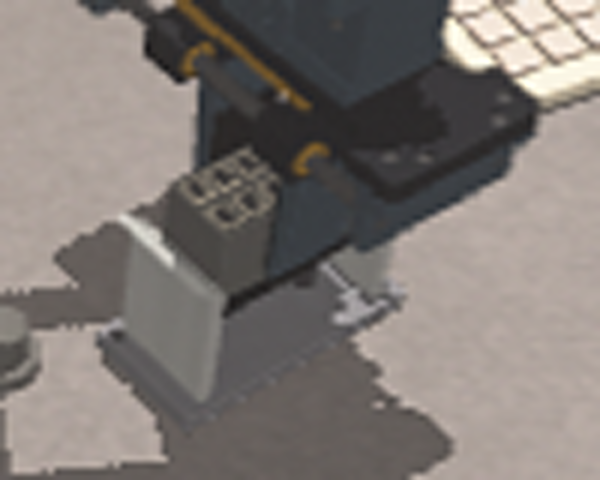

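The pack is between the walls with no side contact (crop: near pack corner at (215,280), wall lip at (170,250)). Next I push down.

Request:
servo_tool(jaw=[25,25,25,25,25,25,25,25,25,25], dp=[[0,0,4],[0,0,8],[0,0,12],[0,0,15],[0,0,18],[0,0,20],[0,0,22],[0,0,24],[0,0,24],[0,0,24]], roll=[0,0,0,0,0,0,0,0,0,0], force=60)

```text
time: 6.43
ee_pos: [0.6172, -0.2153, 0.0399]
ee_rot: [[-0.986, -0.17, 0.001], [-0.17, 0.986, -0.0], [-0.001, -0.001, -1.0]]
contact_force: [-2.1, 0.1, 5.7]
gripper_width: 0.391
gripper_force: 60.0
```

Request:
servo_tool(jaw=[25,25,25,25], dp=[[0,0,2],[0,0,3],[0,0,4],[0,0,4]], roll=[0,0,0,0])

```text
time: 6.77
ee_pos: [0.6173, -0.2153, 0.036]
ee_rot: [[-0.986, -0.17, 0.001], [-0.17, 0.986, -0.0], [-0.001, -0.001, -1.0]]
contact_force: [-1.2, 0.7, 6.2]
gripper_width: 0.39
gripper_force: 60.0
```

Request:
servo_tool(jaw=[25,25,25,25,25,25,25], dp=[[0,0,2],[0,0,4],[0,0,6],[0,0,7],[0,0,8],[0,0,8],[0,0,8]], roll=[0,0,0,0,0,0,0])

```text
time: 7.35
ee_pos: [0.6174, -0.2154, 0.0323]
ee_rot: [[-0.986, -0.17, 0.003], [-0.17, 0.986, -0.001], [-0.003, -0.001, -1.0]]
contact_force: [-8.0, 3.0, 27.5]
gripper_width: 0.391
gripper_force: 60.0
```

Request:
servo_tool(jaw=[25,25,60,60,60,60,60,60,60,60], dp=[[0,0,-3],[0,0,-6],[0,0,-6],[0,0,-6],[0,0,-6],[0,0,-6],[0,0,-20],[0,0,-40],[0,0,-60],[0,0,-60]], roll=[0,0,0,0,0,0,0,0,0,0], force=20)

```text
time: 8.18
ee_pos: [0.6193, -0.2161, 0.0906]
ee_rot: [[-0.985, -0.17, 0.007], [-0.17, 0.985, -0.002], [-0.006, -0.004, -1.0]]
contact_force: [0.6, -0.6, 0.4]
gripper_width: 0.658
gripper_force: 0.0
```

Request:
servo_tool(jaw=[0,0,0,0,0,0,0,0,0,0], dp=[[0,0,0],[0,0,0],[0,0,0],[0,0,0],[0,0,0],[0,0,4],[0,0,8],[0,0,12],[0,0,14],[0,0,14]], roll=[0,0,0,0,0,0,0,0,0,0])

```text
time: 9.02
ee_pos: [0.6164, -0.215, 0.0719]
ee_rot: [[-0.986, -0.17, -0.002], [-0.17, 0.986, 0.001], [0.001, 0.001, -1.0]]
contact_force: [-0.7, -0.3, -0.0]
gripper_width: 0.002
gripper_force: 0.0
```

Request:
servo_tool(jaw=[0,0,0,0,0,0,0,0], dp=[[0,0,3],[0,0,6],[0,0,8],[0,0,10],[0,0,12],[0,0,13],[0,0,13],[0,0,13]], roll=[0,0,0,0,0,0,0,0])

```text
time: 9.68
ee_pos: [0.6171, -0.2153, 0.0649]
ee_rot: [[-0.985, -0.17, 0.002], [-0.17, 0.985, -0.001], [-0.002, -0.001, -1.0]]
contact_force: [-6.8, 3.6, 22.5]
gripper_width: 0.009
gripper_force: 11.6
```

Request:
servo_tool(jaw=[0,0,0,0,91,91,91], dp=[[0,0,-10],[0,0,-40],[0,0,-70],[0,0,-100],[0,0,-100],[0,0,-100],[0,0,-100]], roll=[0,0,0,0,0,0,0])

```text
time: 10.27
ee_pos: [0.6164, -0.215, 0.1592]
ee_rot: [[-0.986, -0.17, -0.001], [-0.17, 0.986, 0.001], [0.001, 0.001, -1.0]]
contact_force: [0.4, 0.1, 0.4]
gripper_width: 0.195
gripper_force: 0.0
```

```bash
python3 go.py 456.5 -77.5 160 170.2; python3 go.py 456.5 -77.5 160 80.2
```

```text
t 10.27 p [ 616.4 -215.   159.2] yaw -170.24 tilt [-0.001   0.0005] w 17.8 gf 0.0 F [0.4 0.1 0.4] q [-0.35  0.48  1.45  0.    1.21 -2.09]
dp [134.3 162.6  -0.5] roll 19.6 rows 5.0573586153111725
t 10.27 p [ 616.4 -215.   159.2] yaw -170.24 tilt [-0.001   0.0005] w 17.8 gf 0.0 F [0.4 0.1 0.4] q [-0.35  0.48  1.45  0.    1.21 -2.09]
dp [134.3 162.6  -0.5] roll 109.6 rows 5.0573586153111725
```

Pressing on the pack's top with 22 N stopped at z = 64.9 mm, so the platform is fully home. Next is the large bottle.

Request:
servo_tool(jaw=[91,91,91,91,91,91,91,91,91,91], dp=[[27,33,0],[54,65,0],[81,98,0],[108,130,0],[134,163,0],[134,163,0],[134,163,20],[134,163,40],[134,163,55],[134,163,55]], roll=[4,8,12,16,19.6,19.6,19.6,19.6,19.6,19.6])

```text
time: 11.1
ee_pos: [0.4542, -0.0768, 0.1012]
ee_rot: [[-0.985, 0.17, -0.009], [0.17, 0.985, 0.002], [0.009, 0.0, -1.0]]
contact_force: [-0.6, 0.9, 0.3]
gripper_width: 0.922
gripper_force: 0.0
```

```bash
python3 go.py 456.5 -77.5 24 170.2
```

```text
t 11.1 p [454.2 -76.8 101.2] yaw 170.2 tilt [-0.0086  0.0017] w 84.1 gf 0.0 F [-0.6  0.9  0.3] q [-0.19  0.26  1.98  0.    0.92 -1.59]
dp [-3.1 -0.4 77.2] roll -0.0 rows 1.8525129706033456
```

Request:
servo_tool(jaw=[91,91,91,91,91,91,91,50,50,50], dp=[[0,0,5],[0,0,20],[0,0,35],[0,0,50],[0,0,65],[0,0,80],[0,0,80],[0,0,80],[0,0,80],[0,0,80]], roll=[0,0,0,0,0,0,0,0,0,0], force=25)

```text
time: 11.93
ee_pos: [0.4582, -0.0775, 0.0259]
ee_rot: [[-0.985, 0.171, 0.002], [0.171, 0.985, -0.0], [-0.002, 0.0, -1.0]]
contact_force: [-0.2, 0.3, 0.3]
gripper_width: 0.809
gripper_force: 0.0
```

Request:
servo_tool(jaw=[45,45,45,45,45,45,45,45,45,45], dp=[[0,0,0],[0,0,0],[0,0,-5],[0,0,-15],[0,0,-30],[0,0,-50],[0,0,-70],[0,0,-85],[0,0,-85],[0,0,-85]], roll=[0,0,0,0,0,0,0,0,0,0], force=25)

```text
time: 12.77
ee_pos: [0.4573, -0.0773, 0.1104]
ee_rot: [[-0.985, 0.171, 0.002], [0.171, 0.985, -0.0], [-0.002, 0.0, -1.0]]
contact_force: [-0.6, 0.5, -2.2]
gripper_width: 0.617
gripper_force: 24.9
```

```bash
python3 go.py 507 -411 109 118.8;python3 - <<'E'
from h import *
s=viewer.get_image("side")
cv2.imwrite("pics/l1.png",cv2.resize(s[130:280,180:340],None,fx=4,fy=4,interpolation=cv2.INTER_CUBIC))
E
```

```text
t 12.77 p [457.3 -77.3 110.4] yaw 170.17 tilt [ 0.0016 -0.0002] w 56.3 gf 24.92496371269226 F [-0.6  0.5 -2.2] q [-0.19  0.24  1.96  0.    0.93 -1.59]
dp [-105.9 -320.3    1.6] roll 51.4 rows 8.090659378564384
```

View pics/l1.png

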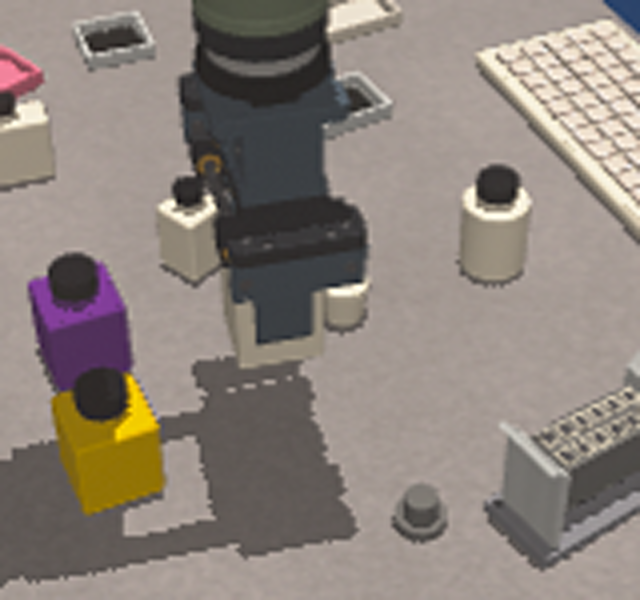

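The large bottle is held upright, with its bottom edge at crop (275,360). The pack is sitting low in the feeder. I'll carry the bottle to the large tray.

Request:
servo_tool(jaw=[45,45,45,45,45,45,45,45,45,45], dp=[[-6,-16,0],[-18,-48,0],[-30,-84,0],[-43,-122,0],[-56,-160,0],[-69,-198,0],[-82,-236,0],[-92,-272,0],[-102,-303,0],[-106,-319,0]], roll=[2,7,13,19,25,31,37,43,48,51.4])

```text
time: 13.65
ee_pos: [0.5066, -0.4134, 0.1074]
ee_rot: [[-0.476, 0.88, -0.002], [0.88, 0.476, 0.0], [0.001, -0.001, -1.0]]
contact_force: [0.1, -0.3, -1.8]
gripper_width: 0.614
gripper_force: 24.9
```

Request:
servo_tool(jaw=[45,45,45,45,45,45,45,45], dp=[[0,0,0],[0,0,0],[0,0,10],[0,0,22],[0,0,34],[0,0,46],[0,0,52],[0,0,52]], roll=[0,0,0,0,0,0,0,0])

```text
time: 14.32
ee_pos: [0.506, -0.4082, 0.0553]
ee_rot: [[-0.482, 0.876, -0.004], [0.876, 0.482, 0.003], [0.004, -0.002, -1.0]]
contact_force: [-0.4, 0.6, -3.1]
gripper_width: 0.616
gripper_force: 24.9
```

```bash
python3 go.py 506 -409.5 28 118.8;python3 - <<'E'
from h import *
s=viewer.get_image("side");t=viewer.get_image("top")
f=lambda im,x,y,w,h,k:cv2.resize(im[y:y+h,x:x+w],(w*k,h*k),interpolation=cv2.INTER_CUBIC)
cv2.imwrite("pics/l2.png",np.hstack([f(s,270,250,110,110,4),f(t,370,150,70,88,5)]))
E
```

```text
t 14.32 p [ 506.  -408.2   55.3] yaw 118.81 tilt [-0.0036  0.0031] w 56.1 gf 24.924789369106293 F [-0.4  0.6 -3.1] q [-0.7   0.56  1.59  0.    1.   -1.2 ]
dp [-1.2 -0.6 27.3] roll 0.0 rows 0.6565292415325676
```

View pics/l2.png

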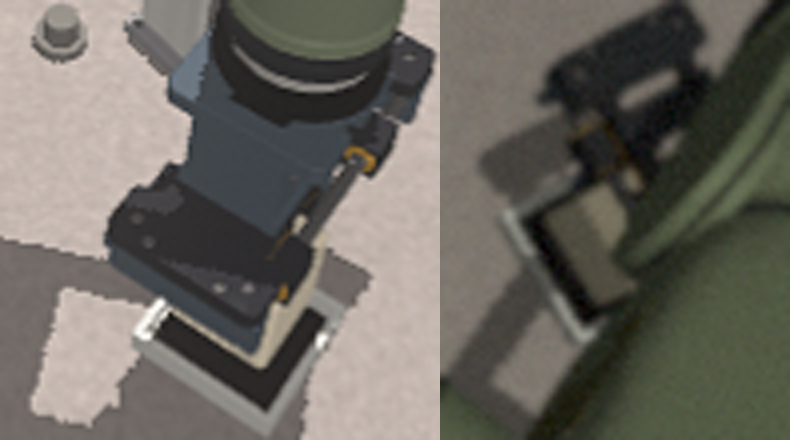

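Run:
```python
from h import *
p=lambda x,y:[270+(x+.5)/4-.5,250+(y+.5)/4-.5]
a=np.radians(28.8);R=np.array([[np.cos(a),-np.sin(a)],[np.sin(a),np.cos(a)]])
c=np.array([506,-408.5])
f=lambda px,z:((plane("side",[p(*px)],z)[0]*1000-c)@R).round(1)
print("bottle corner",f((262,366),.031),"mat near",f((268,411),.005),"rim outer near base",f((262,432),.002),"left",f((135,348),.002),"right mat",f((328,325),.005))
```

```text
bottle corner [-24.4 -26. ] mat near [-29.9 -36.3] rim outer near base [-39.9 -38.9] left [-40.7  36.9] right mat [ 31.8 -38. ]
```

Bottle and tray agree to about 2 mm in both views, so I'll lower the bottle.

Request:
servo_tool(jaw=[45,45,45,45,45,45,45,45,45], dp=[[0,0,4],[0,0,9],[0,0,14],[0,0,18],[0,0,21],[0,0,24],[0,0,26],[0,0,27],[0,0,27]], roll=[0,0,0,0,0,0,0,0,0])

```text
time: 15.17
ee_pos: [0.5072, -0.4096, 0.0315]
ee_rot: [[-0.481, 0.877, 0.0], [0.877, 0.481, 0.0], [-0.0, 0.0, -1.0]]
contact_force: [-0.5, 1.2, 1.3]
gripper_width: 0.612
gripper_force: 25.0
```

Request:
servo_tool(jaw=[45,45,80,90,90,90,90,90,90,90], dp=[[0,0,1],[0,0,1],[0,0,1],[0,0,1],[0,0,1],[0,0,0],[0,0,-20],[0,0,-50],[0,0,-85],[0,0,-120]], roll=[0,0,0,0,0,0,0,0,0,0])

```text
time: 16.0
ee_pos: [0.5067, -0.4094, 0.1516]
ee_rot: [[-0.481, 0.877, -0.001], [0.877, 0.481, 0.001], [0.002, -0.001, -1.0]]
contact_force: [0.0, -0.7, 0.3]
gripper_width: 0.984
gripper_force: 0.0
```

```bash
python3 go.py 462.7 104.5 140 117.5
```

```text
t 16.0 p [ 506.7 -409.4  151.6] yaw 118.76 tilt [-0.0013  0.0011] w 89.8 gf 0.0 F [ 0.  -0.7  0.3] q [-0.7   0.48  1.47  0.    1.19 -1.2 ]
dp [471.7 208.7  12.2] roll 1.3 rows 12.372996827014289
```

Request:
servo_tool(jaw=[90,80,70,66,66,66,66,66,66,66], dp=[[38,17,1],[76,34,2],[114,51,3],[152,68,4],[190,85,5],[228,102,6],[266,119,7],[304,136,8],[342,153,9],[380,170,10]], roll=[1,1,1,1,1,1,1,1,1,1])

```text
time: 16.83
ee_pos: [0.4729, 0.007, 0.1411]
ee_rot: [[-0.465, 0.885, 0.001], [0.885, 0.465, 0.0], [-0.0, 0.001, -1.0]]
contact_force: [0.7, 0.7, 0.4]
gripper_width: 0.726
gripper_force: 0.0
```

```bash
python3 go.py 462.7 104.5 100 117.5; python3 go.py 462.7 104.5 22 117.5;python3 - <<'E'
from seg import *
t=viewer.get_image("top");g=cv2.cvtColor(t,6);cv2.imwrite("pics/t2.png",t)
f=lambda im,x,y,w,h,k:cv2.resize(im[y:y+h,x:x+w],(w*k,h*k),interpolation=cv2.INTER_CUBIC)
cv2.imwrite("pics/l3.png",np.hstack([f(t,370,150,70,100,5),f(t,185,180,80,100,5)]))
dark=np.uint8(g<55)*255
k=comp(dark,214,209,8);print("small cap",plane("top",[cen(k)],.07)*1000, "purple",plane("top",[[239.4,251]],.084)*1000)
E
```

```text
t 16.83 p [472.9   7.  141.1] yaw 117.74 tilt [0.0008 0.0001] w 66.2 gf 0.0 F [0.7 0.7 0.4] q [-0.01  0.22  1.9   0.    1.02 -0.49]
dp [91.  36.4 41.1] roll 0.2 rows 2.5490763034464208
t 16.83 p [472.9   7.  141.1] yaw 117.74 tilt [0.0008 0.0001] w 66.2 gf 0.0 F [0.7 0.7 0.4] q [-0.01  0.22  1.9   0.    1.02 -0.49]
dp [ 91.1  36.3 119.1] roll 0.2 rows 3.699032648183985
small cap [[462.85394488 104.03082458]] purple [[353.24057453  34.72210969]]
```

View pics/l3.png

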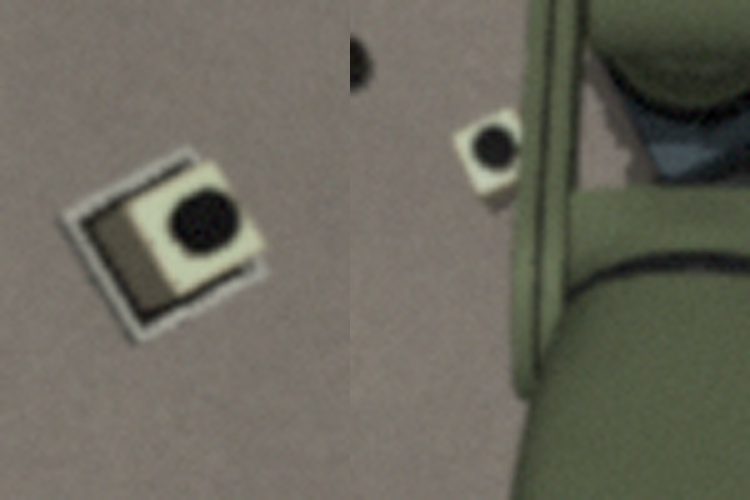

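The large bottle stands inside its tray: cap at crop (205,222), rim corners at (65,215), (188,150) and (140,340). The small bottle is still where I measured it. I'll grasp it next.

Request:
servo_tool(jaw=[66,66,66,66,66,66,66,66,66,66], dp=[[30,12,10],[60,24,22],[85,34,32],[91,36,40],[91,36,45],[91,36,60],[91,36,75],[91,36,90],[91,36,105],[91,36,119]], roll=[0,0,0,0,0,0,0,0,0,0])

```text
time: 17.72
ee_pos: [0.4632, 0.1009, 0.0213]
ee_rot: [[-0.465, 0.885, 0.0], [0.885, 0.465, -0.0], [-0.001, 0.0, -1.0]]
contact_force: [-0.1, -0.9, -0.5]
gripper_width: 0.718
gripper_force: 0.0
```

Request:
servo_tool(jaw=[40,28,28,28,28,28,28,28,28,28], dp=[[0,0,0],[0,0,0],[0,0,0],[0,0,0],[0,0,-5],[0,0,-15],[0,0,-30],[0,0,-50],[0,0,-70],[0,0,-80]], roll=[0,0,0,0,0,0,0,0,0,0], force=20)

```text
time: 18.55
ee_pos: [0.464, 0.1028, 0.105]
ee_rot: [[-0.466, 0.885, 0.005], [0.885, 0.466, 0.001], [-0.001, 0.004, -1.0]]
contact_force: [1.0, -0.5, -1.1]
gripper_width: 0.417
gripper_force: 20.0
```

```bash
python3 go.py 500 421 102 86.3
```

```text
t 18.55 p [464.  102.8 105. ] yaw 117.78 tilt [0.0045 0.0009] w 38.0 gf 19.985432624816895 F [ 1.  -0.5 -1.1] q [ 0.19  0.27  1.95 -0.    0.92 -0.29]
dp [264.8 180.2   3.4] roll 31.5 rows 7.68085607525266
```

Request:
servo_tool(jaw=[28,28,28,28,28,28,28,28,28,28], dp=[[12,8,0],[42,28,0],[74,50,0],[107,72,0],[140,95,0],[173,117,0],[206,139,0],[237,160,0],[258,174,0],[264,178,0]], roll=[2,5,9,13,17,21,25,28,31,31.5])

```text
time: 19.38
ee_pos: [0.4974, 0.4235, 0.1026]
ee_rot: [[0.063, 0.998, 0.002], [0.998, -0.063, 0.003], [0.003, 0.002, -1.0]]
contact_force: [-0.5, 1.1, 0.1]
gripper_width: 0.416
gripper_force: 20.0
```

Request:
servo_tool(jaw=[28,28,28,28,28,28,28,28], dp=[[0,0,0],[0,0,0],[0,0,10],[0,0,22],[0,0,34],[0,0,46],[0,0,52],[0,0,52]], roll=[0,0,0,0,0,0,0,0])

```text
time: 20.05
ee_pos: [0.4961, 0.4176, 0.0473]
ee_rot: [[0.066, 0.998, -0.004], [0.998, -0.066, -0.003], [-0.003, -0.004, -1.0]]
contact_force: [0.2, -0.5, -0.4]
gripper_width: 0.416
gripper_force: 20.0
```

```bash
python3 go.py 499 419.5 26 86.3;python3 - <<'E'
from h import *
s=viewer.get_image("side");t=viewer.get_image("top")
f=lambda im,x,y,w,h,k:cv2.resize(im[y:y+h,x:x+w],(w*k,h*k),interpolation=cv2.INTER_CUBIC)
cv2.imwrite("pics/m2.png",np.hstack([f(s,165,100,80,80,5),f(t,70,160,70,80,5)]))
E
```

```text
t 20.05 p [496.1 417.6  47.3] yaw 86.24 tilt [-0.0038 -0.003 ] w 37.9 gf 19.98565435409546 F [ 0.2 -0.5 -0.4] q [0.68 0.57 1.6  0.   0.98 0.75]
dp [ 2.1  2.9 21.3] roll -0.1 rows 0.5171433148588128
```

View pics/m2.png

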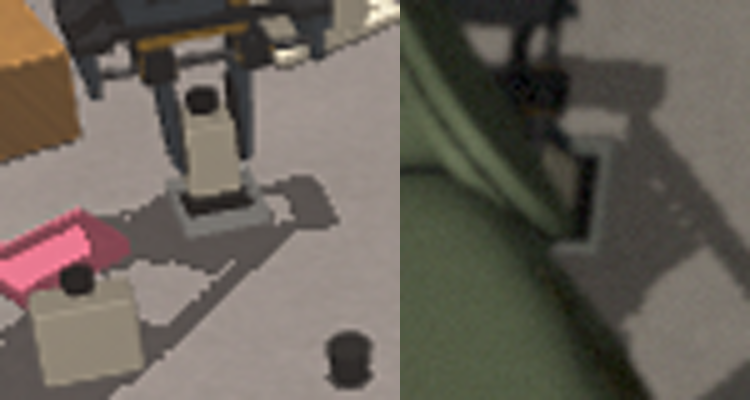

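The small bottle hangs over its tray, about 3 mm toward -x (bottle centre at crop x≈215, mat centre ≈219). I'll correct that while lowering.

Request:
servo_tool(jaw=[28,28,28,28,28,28,28,28,28], dp=[[2,3,2],[2,3,6],[2,3,10],[2,3,14],[2,3,17],[2,3,19],[2,3,21],[2,3,22],[2,3,22]], roll=[0,0,0,0,0,0,0,0,0])

```text
time: 20.9
ee_pos: [0.5003, 0.4208, 0.0286]
ee_rot: [[0.065, 0.998, 0.0], [0.998, -0.065, 0.0], [0.0, 0.0, -1.0]]
contact_force: [-0.2, -0.2, 3.6]
gripper_width: 0.416
gripper_force: 20.0
```

Request:
servo_tool(jaw=[28,45,60,60,60,60,66,66,66,66], dp=[[0,0,0],[0,0,0],[0,0,0],[0,0,0],[0,0,0],[0,0,-10],[0,0,-30],[0,0,-60],[0,0,-90],[0,0,-110]], roll=[0,0,0,0,0,0,0,0,0,0])

```text
time: 21.73
ee_pos: [0.5013, 0.4216, 0.1418]
ee_rot: [[0.065, 0.998, 0.003], [0.998, -0.065, 0.003], [0.003, 0.003, -1.0]]
contact_force: [0.6, 0.5, 0.3]
gripper_width: 0.72
gripper_force: 0.0
```

```bash
python3 go.py 365 267.5 110 174.8
```

```text
t 21.73 p [501.3 421.6 141.8] yaw 86.27 tilt [0.0034 0.0028] w 65.6 gf 0.0 F [0.6 0.5 0.3] q [0.68 0.49 1.48 0.   1.17 0.75]
dp [-162.8 -126.1   30.9] roll -88.5 rows 4.991827815977094
```

Request:
servo_tool(jaw=[66,66,66,66,66,66,66,66,66,66], dp=[[-15,-12,0],[-40,-31,0],[-65,-50,0],[-90,-70,0],[-115,-89,0],[-140,-108,0],[-158,-122,0],[-163,-126,5],[-163,-126,10],[-163,-126,10]], roll=[-7,-14,-21,-28,-35,-42,-49,-56,-63,-70])

```text
time: 22.57
ee_pos: [0.3633, 0.2657, 0.1283]
ee_rot: [[-0.918, 0.397, 0.0], [0.397, 0.918, 0.0], [-0.0, 0.0, -1.0]]
contact_force: [0.2, -0.0, -0.2]
gripper_width: 0.721
gripper_force: 0.0
```

Request:
servo_tool(jaw=[66,66,66,66,66], dp=[[0,0,0],[0,0,5],[0,0,15],[0,0,20],[0,0,20]], roll=[-7,-14,-18.5,-18.5,-18.5])

```text
time: 22.98
ee_pos: [0.3635, 0.266, 0.1075]
ee_rot: [[-0.996, 0.093, -0.001], [0.093, 0.996, -0.001], [0.001, -0.001, -1.0]]
contact_force: [-0.8, -1.1, -0.1]
gripper_width: 0.726
gripper_force: 0.0
```

```bash
python3 go.py 365 267.5 24 174.8
```

```text
t 22.98 p [363.5 266.  107.5] yaw 174.64 tilt [-0.0013 -0.0008] w 66.2 gf 0.0 F [-0.8 -1.1 -0.1] q [ 0.61  0.23  1.99  0.    0.92 -0.87]
dp [-1.5  1.7 83.5] roll -0.2 rows 2.003365816526555
```

Request:
servo_tool(jaw=[66,66,66,66,66,66,66,40,24,24], dp=[[-1,2,5],[-1,2,20],[-1,2,35],[-1,2,50],[-1,2,65],[-1,2,80],[-1,2,83],[-1,2,83],[-1,2,83],[-1,2,83]], roll=[0,0,0,0,0,0,0,0,0,0], force=22)

```text
time: 23.82
ee_pos: [0.3659, 0.2688, 0.0258]
ee_rot: [[-0.996, 0.092, 0.002], [0.092, 0.996, 0.001], [-0.002, 0.001, -1.0]]
contact_force: [0.5, 0.9, 0.5]
gripper_width: 0.533
gripper_force: 0.0
```

Request:
servo_tool(jaw=[24,24,24,24,24,24,24,24,24,24], dp=[[0,0,0],[0,0,0],[0,0,0],[0,0,-5],[0,0,-15],[0,0,-30],[0,0,-50],[0,0,-70],[0,0,-80],[0,0,-80]], roll=[0,0,0,0,0,0,0,0,0,0])

```text
time: 24.65
ee_pos: [0.3664, 0.2691, 0.1073]
ee_rot: [[-0.996, 0.091, 0.004], [0.091, 0.996, 0.003], [-0.004, 0.003, -1.0]]
contact_force: [0.7, 0.1, -1.5]
gripper_width: 0.357
gripper_force: 22.0
```

```bash
python3 go.py 635 239.3 106 186
```

```text
t 24.65 p [366.4 269.1 107.3] yaw 174.76 tilt [0.0042 0.0029] w 32.5 gf 21.99671298265457 F [ 0.7  0.1 -1.5] q [ 0.61  0.23  1.99 -0.    0.91 -0.87]
dp [-270.2   -5.2    2.4] roll -11.2 rows 6.479883522158565
```

Request:
servo_tool(jaw=[24,24,24,24,24,24,24,24,24,24], dp=[[-12,0,0],[-42,-1,0],[-75,-1,0],[-109,-2,0],[-143,-3,0],[-177,-3,0],[-211,-4,0],[-242,-5,0],[-263,-5,0],[-270,-5,0]], roll=[-1,-2,-4,-6,-8,-9,-10,-11,-11,-11])

```text
time: 25.48
ee_pos: [0.6363, 0.2376, 0.1031]
ee_rot: [[-0.995, -0.099, 0.0], [-0.099, 0.995, -0.001], [-0.0, -0.001, -1.0]]
contact_force: [0.2, 0.1, -1.5]
gripper_width: 0.352
gripper_force: 22.0
```

Request:
servo_tool(jaw=[24,24,24,24,24,24,24,24,24], dp=[[0,0,0],[0,0,0],[0,0,10],[0,0,22],[0,0,34],[0,0,46],[0,0,52],[0,0,52],[0,0,52]], roll=[0,0,0,0,0,0,0,0,0])

```text
time: 26.23
ee_pos: [0.6333, 0.2387, 0.0523]
ee_rot: [[-0.995, -0.101, -0.001], [-0.101, 0.995, -0.0], [0.001, -0.0, -1.0]]
contact_force: [-0.1, 0.2, -1.5]
gripper_width: 0.351
gripper_force: 22.0
```

```bash
python3 go.py 634.5 239.5 30 186;python3 - <<'E'
from h import *
s=viewer.get_image("side");t=viewer.get_image("top")
f=lambda im,x,y,w,h,k:cv2.resize(im[y:y+h,x:x+w],(w*k,h*k),interpolation=cv2.INTER_CUBIC)
cv2.imwrite("pics/n2.png",np.hstack([f(s,225,110,80,80,5),f(t,135,115,70,80,5)]))
E
```

```text
t 26.23 p [633.3 238.7  52.3] yaw -174.23 tilt [-0.001  -0.0003] w 32.0 gf 21.996786296367645 F [-0.1  0.2 -1.5] q [ 0.34  0.6   1.52  0.    1.02 -1.33]
dp [-1.3  0.7 22.3] roll -0.2 rows 0.5352463128710367
```

View pics/n2.png

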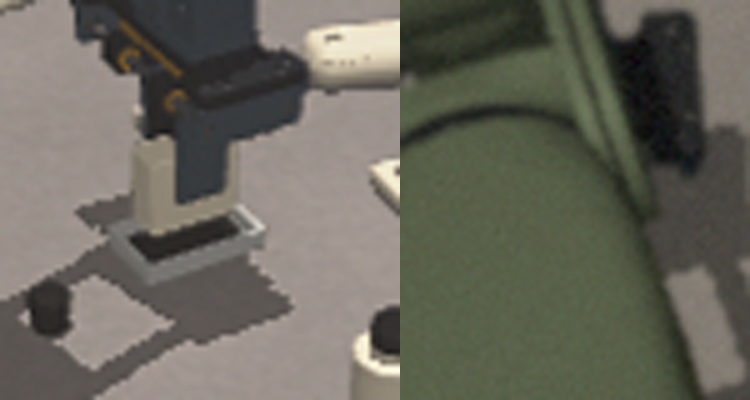

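Run:
```python
from h import *
p=lambda x,y:[225+(x+.5)/5-.5,110+(y+.5)/5-.5]
a=np.radians(6);R=np.array([[np.cos(a),-np.sin(a)],[np.sin(a),np.cos(a)]])
c=np.array([634.5,239.5])
f=lambda px,z:((plane("side",[p(*px)],z)[0]*1000-c)@R).round(1)
print("bottle corner",f((150,233),.027),f((237,210),.027),"tray",f((152,283),.0),f((152,268),.014),f((267,228),.014),f((108,230),.014))
```

```text
bottle corner [-32.2  -7.8] [ 32.1 -13.5] tray [-40.8 -25.4] [-41.8 -27.5] [ 48.6 -26.1] [-46.4  26.3]
```

The slim bottle is upright over its tray: bottle bottom at crop (150,233)–(237,210), rim (108,230)–(267,228). It's centred along x and slightly toward +y, so I'll lower it with a small correction.

Request:
servo_tool(jaw=[24,24,24,24,24,24,24,24,24], dp=[[-1,-1.5,2],[-1,-1.5,6],[-1,-1.5,10],[-1,-1.5,14],[-1,-1.5,18],[-1,-1.5,21],[-1,-1.5,23],[-1,-1.5,24],[-1,-1.5,24]], roll=[0,0,0,0,0,0,0,0,0])

```text
time: 27.08
ee_pos: [0.6345, 0.2373, 0.0297]
ee_rot: [[-0.995, -0.101, -0.0], [-0.101, 0.995, -0.0], [0.0, -0.0, -1.0]]
contact_force: [-2.7, -1.0, 3.8]
gripper_width: 0.347
gripper_force: 22.0
```

Request:
servo_tool(jaw=[24,40,58,58,58,58,58,58,58,58], dp=[[0,0,-0.5],[0,0,-0.5],[0,0,-0.5],[0,0,-0.5],[0,0,-0.5],[0,0,-10],[0,0,-30],[0,0,-60],[0,0,-95],[0,0,-130]], roll=[0,0,0,0,0,0,0,0,0,0])

```text
time: 27.92
ee_pos: [0.6344, 0.2372, 0.1606]
ee_rot: [[-0.995, -0.1, -0.001], [-0.1, 0.995, -0.0], [0.001, -0.0, -1.0]]
contact_force: [0.3, -0.0, 0.7]
gripper_width: 0.635
gripper_force: 0.0
```

Request:
servo_tool(jaw=[58,58,58,58,58,58,58,58,58,58], dp=[[30,-10,-5],[65,-25,-10],[100,-45,-15],[135,-65,-20],[165,-90,-20],[190,-120,-20],[205,-155,-20],[220,-190,-20],[230,-225,-20],[235,-260,-20]], roll=[0,0,0,0,0,0,0,0,0,0])

```text
time: 28.75
ee_pos: [0.4256, -0.0464, 0.18]
ee_rot: [[-0.995, -0.101, 0.001], [-0.101, 0.995, -0.0], [-0.001, -0.0, -1.0]]
contact_force: [0.5, -0.1, -0.2]
gripper_width: 0.634
gripper_force: 0.0
```

```bash
python3 go.py 400 -20 180 186;python3 - <<'E'
from h import *
s=viewer.get_image("side");t=viewer.get_image("top")
f=lambda im,x,y,w,h,k:cv2.resize(im[y:y+h,x:x+w],(w*k,h*k),interpolation=cv2.INTER_CUBIC)
o=np.zeros((600,800,3),np.uint8)
for i,(im,x,y) in enumerate([(s,292,205),(t,365,160),(s,170,105),(t,65,160),(s,225,115),(t,130,115),(s,285,285),(t,300,115)]):
    o[(i//4)*300:(i//4)*300+300,(i%4)*200:(i%4)*200+200]=cv2.resize(im[y:y+90,x:x+60],(200,300),interpolation=cv2.INTER_CUBIC)
cv2.imwrite("pics/end.png",o)
E
```

```text
t 28.75 p [425.6 -46.4 180. ] yaw -174.2 tilt [ 0.0012 -0.0001] w 57.9 gf 0.0 F [ 0.5 -0.1 -0.2] q [-0.14  0.11  1.93  0.    1.1  -1.81]
dp [22.8 28.8 -0. ] roll -0.2 rows 0.8807740261705029
```

View pics/end.png

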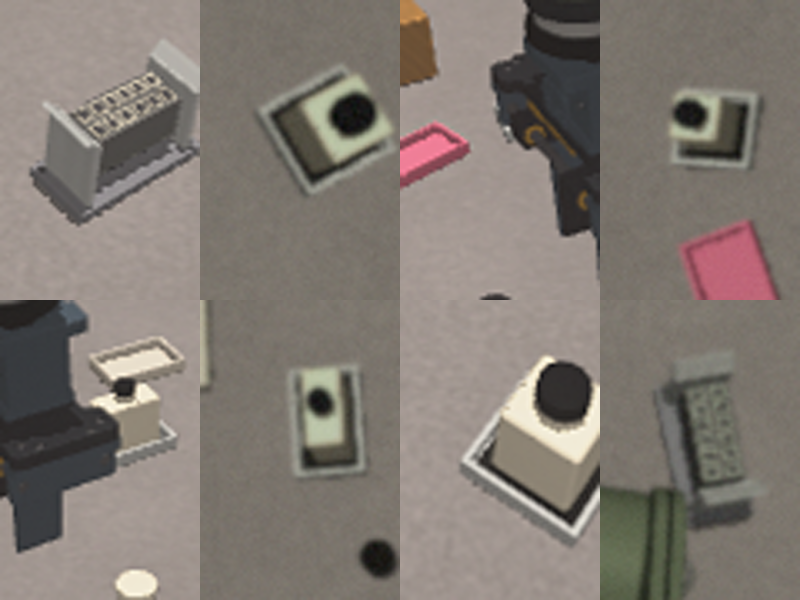

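The final view shows the pack low between the feeder walls, and all three bottles upright inside their trays' rims. I'll do one numeric check of the small and slim caps, then hand in.

Run:
```python
from seg import *
t=viewer.get_image("top");g=cv2.cvtColor(t,6);dark=np.uint8(g<50)*255;ok=True
for n,x,y,z,c in[("small",92,194,.075,(499,420)),("slim",166,146,.077,(634.5,239))]:
    w=plane("top",[cen(comp(dark,x,y,6))],z)[0]*1000;e=np.linalg.norm(w-c);print(n,w.round(1),e.round(1));ok&=e<7
s=arm.observe();print(s["time"],np.abs(s["joint_velocities"]).max())
if ok: print(arm.sign_off())
```

```text
small [498.9 420.7] 0.7
slim [632.  234.9] 4.8
28.9 0.0603531363509991
the job is handed in; nothing more can be done
None
```

I handed the job in at about 29 s: the pack was pushed fully home in the feeder first, then the large, small and slim bottles were stood upright in their own trays, and the round bottle was not touched.

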